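# Load a battery pack into the charger past its sprung dust flap

### The job

Pick up the battery pack and push it, upright and contact end down, into the charger's slot past the sprung dust flap, then press it gently down until it has firmly pressed in the sprung contact plate inside (about 10 N at the plate, never more than 17 N) and keep it pressed for half a second. Let go and leave the pack standing in the slot on the contacts, with the flap held open by it; never force it against the housing, and leave the bottle, jar and phone where they are.

Things in the scene. Friction and masses are not known exactly. Their poses are not given: they have to be found in the camera images.
- pack_center (a point): Battery pack: loose grey plastic block, 30 mm (its x) by 60 mm (its y) by 140 mm tall (its z), 0.14 to 0.28 kg, black cap on top and brass strips at the foot. It stands upright on the bench. This point is its centre, half-way up (70 mm above its foot); z up. A half turn about z makes no difference to it.
- charger: Charger: fixed near-black box, 100 x 100 x 110 mm tall, origin at the centre of its underside, z up. Slot in its top: charger x from -22 to +28 mm, y from -32 to +32 mm, closed by an aluminium flap hinged at the slot's -x edge (thin steel strip beside it). The slot's +x edge and both y edges have 6 mm bevels leading in.
- bay (a point): Where the pack's axis belongs: at the charger's top (110 mm above the bench), 11 mm to +x of the charger's centre; axes as the charger's. A pack on this line, its x along the charger's x (either way round), has 2 mm to each y wall and to the +x wall, and 18 mm to the flap hinge on the -x side, where the open flap hangs. Only the contact plate stops the pack's foot.
- flap (a joint): Sprung flap, 45 mm long, 60 wide, 4 thick, 6 mm below the charger's top. Rad: 0 shut and level, grows to 1.5 as its +x edge is pushed down. Spring 0.06 N m shut, 0.08 more per rad: a pack needs up to about 12 N until its foot is 45 mm below the top; then the flap pinches it against the +x wall with about 4 N, and friction (up to 5 N) may hold a released pack up.
- contacts (a joint): Sprung brass contact plate at the bottom of the slot: travel down in m, 0 free, 0.009 end of travel, damped, 3 N per mm (10 N = 3.3 mm, 17 N = 5.7 mm). Its free height differs from charger to charger and cannot be seen: it lies somewhere between 60 and 80 mm below the charger's top, so it must be found by feel.
- bottle: Amber bottle, 48 mm across, 110 mm tall, origin at its underside. Bystander, to be left alone.
- jar: Small clear jar with a steel lid, 48 mm across, 50 mm tall, origin at its underside. Bystander, to be left alone.
- phone: Black phone lying flat, 146 x 71 x 9 mm, origin at its underside. Bystander, to be left alone.

How it is judged:
On the way, in this order (a step that is already met when the one before it is completed fails the run):
1. the pack's foot is at least 25 mm inside the slot, pushing the flap open (flap beyond 0.5 rad) (z of pack_center in the frame of bay below 0.045 m and value of joint flap above 0.5 rad and horizontal distance between pack_center and bay below 0.015 m), for 0.05 s.
2. the pack, pushed by the gripper's fingers, presses the contact plate in by at least 2 mm (6 N) for 0.4 s (value of joint contacts above 0.002 m and horizontal distance between pack_center and bay below 0.012 m and contact force between the fingers and pack above 1 N), for 0.4 s.
At the end, for the whole second after the job is handed in: The pack stands released and at rest in the slot on the contact plate (pressed at least 0.2 mm), upright within 6 degrees, its axis within 12 mm of the bay line and square to the charger within 7 degrees, its centre under 15 mm above the charger's top, the flap held open beyond 0.5 rad (value of joint contacts above 0.0002 m and value of joint flap above 0.5 rad and horizontal distance between pack_center and bay below 0.012 m and z of pack_center in the frame of bay below 0.015 m and angle between pack_center's own z axis and vertical below 0.1 rad and angle between the x axis of pack_center and the x axis of bay, either way round below 0.12 rad and linear speed of pack below 0.01 m/s); the robot touches nothing.
It fails at once if the contact plate is overpressed: more than 5.7 mm (17 N) (value of joint contacts above 0.0057 m).
It fails at once if the pack is forced against the charger's housing or flap with more than 25 N (contact force between pack and charger above 25 N).
It fails at once if the bottle is disturbed (moved over 20 mm) (distance of bottle from where it was at the start of the episode above 0.02 m).
It fails at once if the jar is disturbed (moved over 20 mm) (distance of jar from where it was at the start of the episode above 0.02 m).
It fails at once if the phone is disturbed (moved over 20 mm) (distance of phone from where it was at the start of the episode above 0.02 m).
It also fails if it takes over 51 s, if anything falls off the work surface, if the arm or the gripper's body presses on something with over 40 N, if the wrist force passes 120 N, or if a joint passes its speed limit or range.

### The arm

A 7-joint arm with a two-finger parallel gripper is mounted at the origin on the work surface. World frame = base frame: x ahead of the robot, y to its left, z up, the work surface at z = 0. Lengths are in m, angles in rad, forces in N, time in s.
With the tool pointing down it reaches from about 0.4 to 0.85 m from the base axis. Payload 4.5 kg.
Tool frame: the origin (TCP) lies at the very end of the fingers, on their centre line; the grasp point (between the pads) lies ctrl.grasp_offset behind it (ctrl.grasp_offset is the distance from the TCP to the grasp point, in m); z points along the fingers, y is the direction in which the jaws open and shut (so a half turn about z gives the same grasp; the last joint's range is limited). The gripper opens to 88 mm and grips with 3 to 60 N. Pads are 18 mm wide; open, the fingers measure 123 mm over their backs; the gripper's body (75 mm by 187 mm) begins 45 mm behind the grasp point.
Start: joints at [-1.081, 0.689, -0.195, 1.565, 0.157, 0.902, -0.215], TCP at [0.275, 0.561, 0.239] pointing down, gripper open.
Joint ranges: [-3.01, 3.01], [-0.46, 2.08], [-1.47, 1.51], [0.13, 2.56], [-1, 4.14], [0.04, 2.09], [-2.66, 2.66]. Speed limits (rad/s): [2.57, 2.57, 3.14, 3.14, 3.14, 3.14, 3.14].

### API

Orientations are given as a unit quaternion [x, y, z, w].
In Python, from bench import sensors, read_camera, camera_params, ticket, ctrl gives the robot as it stands.
- The arm moves only by the shell command python3 -m crank 'ROWS' [OPENING] [FORCE]. ROWS is JSON, a list of rows, each an object with "linear": the shift along the tool's x, y, z in mm, a list of three; "turn": the turn about the tool's z in degrees. In form: [{"linear": [x, y, z], "turn": turn}, ...]. A call has 1 to 12 rows; each row shifts and turns the pose as measured when the row begins, along the tool's axes as they then stand; what a row does not reach is not made up. A row lasts 1/10 s, in which the tool goes at most 50 mm and 8.59 degrees, less where a joint would pass 70% of its speed; a pose out of reach is approached as far as the arm can. A call is refused whole if a number of a shift passes 50 or a number of a turn 8.59, either way. A call with a gripper value outside its range is refused whole. OPENING is the opening, from 0 (shut) to 1 (fully open), set as the call begins (- or left out, the last holds). The fingers move at their own pace and stop on an object; FORCE is the grip in N (left out, the last holds). Time passes only in rows, so rows that do not move let the fingers close. It gives the time, the measured TCP pose, the force and the opening at its end, in the units of the state.
- sensors.state(): the state, without advancing time (a new reading comes with each control period).
- read_camera(name): name is "scene" or "side" or "wrist"; returns (picture, depth): 400x640x3 uint8, red, green, blue; 400x640 float32, m along the optical axis (not along the pixel's ray), 0 where there is no reading.
- camera_params(name): a dict with "vertical_fov" (degrees; the focal length in pixels is half the picture's height over the tangent of half this angle, whatever the lens; pixels are square), "cx", "cy" (the principal point, pixels), "rvec" (rotation vector, rad) and "tvec" (3), from world to camera coordinates, as OpenCV has them; the wrist camera has in their place "tool_from_camera" (4x4, takes a point from camera to tool coordinates, whose origin is the TCP and whose axes are the flange's). Camera axes: x right, y down, z forward; pixel columns grow to the right and rows downward; lengths in m; the calibration is good to about 2 mm. A picture is of the moment at which its call begins: read the wrist's pose just before it. camera_params takes no time and is no camera call.
- ticket.close_job(): hands the job in, once; it reports no verdict.
The state is a dict: "time_s": time; "joints": joint angles; "joint_vel": joint speeds; "joint_efforts": joint torques, N m; "position": TCP position; "eef_rot": TCP orientation; "ft_force": force on the tool from outside, world axes, zero at the start; "torque": the same for the moment, N m; "width": opening from 0.0 (shut) to 1.0 (fully open).
Only numpy, scipy, OpenCV 4.12 (cv2) and the standard library are available. Lean on these libraries where they do the work, as an engineer would, in place of code of your own. Each camera call takes 0.05 s, during which the arm holds its last target. There are 200 camera calls.

## Working session

There is one attempt and no reset: what is moved stays moved. The work goes in short steps, Python scripts to look and compute and a shell command to move; the robot and the scene stay as the last step left them, time stands still between calls to the robot, and variables do not carry over. Pictures are saved under pics/ and viewed, about 8 in all and at most 12, crops included, and the job is handed in when it is done.

```bash
ls; mkdir -p pics; cat > h.py <<'E'
import numpy as np, cv2
from scipy.spatial.transform import Rotation as R
from bench import sensors, read_camera, camera_params, ticket, ctrl
def grab(name, fn=None):
    s=sensors.state(); im,d=read_camera(name); p=camera_params(name)
    f=200/np.tan(np.radians(p["vertical_fov"])/2)
    if fn: cv2.imwrite("pics/"+fn,im[:,:,::-1])
    v,u=np.mgrid[:400,:640]
    P=np.stack([(u-p["cx"])/f*d,(v-p["cy"])/f*d,d],-1)
    if name=="wrist":
        T=np.array(p["tool_from_camera"]); Q=P@T[:3,:3].T+T[:3,3]
        Q=Q@R.from_quat(s["eef_rot"]).as_matrix().T+np.array(s["position"])
    else:
        Q=(P-np.ravel(p["tvec"]))@R.from_rotvec(np.ravel(p["rvec"])).as_matrix()
    Q[d==0]=np.nan
    return im,d,Q
E
python3 - <<'E'
from h import *
s=sensors.state(); print(s, ctrl.grasp_offset)
print(R.from_quat(s["eef_rot"]).as_matrix().round(3))
ims=[]
for n in("scene","side"):
    im,d,Q=grab(n); np.savez(f"/tmp/{n}.npz",im=im,d=d,Q=Q); ims.append(im); print(n,camera_params(n))
print(camera_params("wrist"))
cv2.imwrite("pics/a.png",ims[0][:,:,::-1]);cv2.imwrite("pics/b.png",ims[1][:,:,::-1])
E
```

```text
pics
{'time_s': 0.0, 'joints': array([-1.08113464,  0.68997927, -0.19451028,  1.56638416,  0.15730491,
        0.90249562, -0.21506861]), 'joint_vel': array([ 0.0002335 ,  0.00171848, -0.00011247,  0.00089681,  0.00019101,
        0.00037995, -0.00080606]), 'joint_efforts': array([-2.43571394e-04, -5.27564907e+01, -1.26680117e+00, -1.53429240e+01,
       -5.25664771e-02,  6.39781414e-03,  1.77588818e-04]), 'position': array([0.27490822, 0.56056469, 0.23790219]), 'eef_rot': array([ 2.25903374e-01,  9.74149264e-01, -9.26388805e-04, -1.40878837e-04]), 'ft_force': array([-0.4866416 ,  0.30199122,  0.39067592]), 'torque': array([ 0.02821238,  0.00228937, -0.01949102]), 'width': 1.0008142016465598} 0.0187
[[-0.898  0.44  -0.001]
 [ 0.44   0.898 -0.002]
 [-0.    -0.002 -1.   ]]
scene {'vertical_fov': 51.529797194384244, 'cx': 321.20467733325376, 'cy': 204.1465581616366, 'rvec': array([ 1.08428274,  2.57627008, -0.82169793]), 'tvec': array([ 0.36356584, -0.28309178,  1.03163391])}
side {'vertical_fov': 45.081673463325295, 'cx': 314.6823674010946, 'cy': 201.34733002708398, 'rvec': array([ 2.36475807, -0.05437092,  0.03562603]), 'tvec': array([-0.53768526,  0.07779738,  0.98833112])}
{'vertical_fov': 65.20312083058369, 'cx': 313.5892307828006, 'cy': 198.0292533493609, 'tool_from_camera': array([[-1.42612730e-04, -9.61896896e-01, -2.73412400e-01,
         7.16091747e-02],
       [ 9.99999327e-01,  1.77561656e-04, -1.14628539e-03,
        -3.76548261e-04],
       [ 1.15115592e-03, -2.73412380e-01,  9.61896224e-01,
        -1.45414461e-01],
       [ 0.00000000e+00,  0.00000000e+00,  0.00000000e+00,
         1.00000000e+00]])}
```

View pics/a.png

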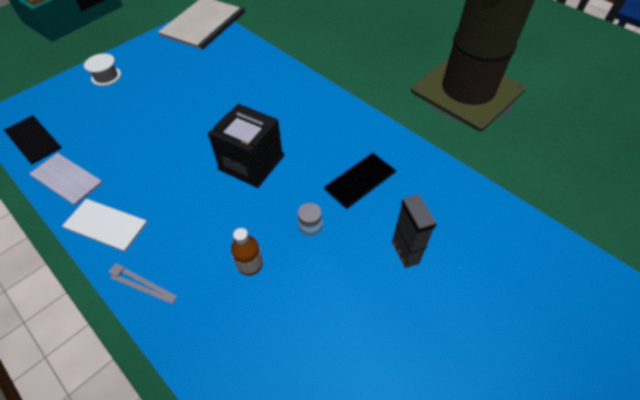

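View pics/b.png

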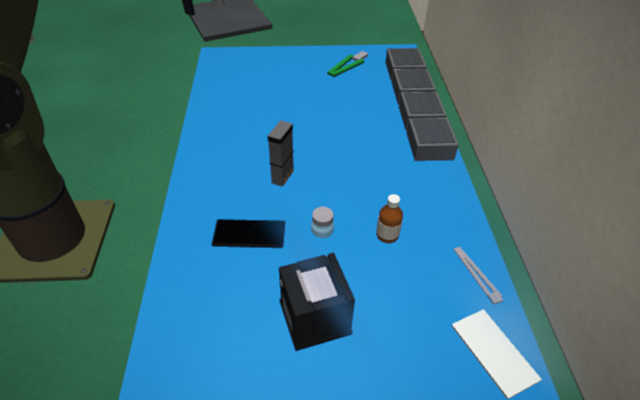

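The scene view shows the pack at about (415,230), charger at (247,145), jar (310,218), bottle (246,252) and phone (360,180). In the side view the pack is at (281,152), charger at (316,300) with the flap at (319,284). Next I fit the tops from depth.

```bash
python3 - <<'E'
from h import *
reg={"scene":{"pack":(390,190,440,270),"ch":(200,95,290,190),"jar":(295,200,325,238),"bot":(228,225,266,278),"phone":(322,150,398,210)},
"side":{"pack":(262,115,300,190),"ch":(272,248,360,352),"jar":(308,203,338,240),"bot":(372,190,408,246),"phone":(208,215,290,250)}}
for n in reg:
    z=np.load(f"/tmp/{n}.npz"); Q=z["Q"]
    for k,(a,b,c,d) in reg[n].items():
        q=Q[b:d,a:c].reshape(-1,3); q=q[np.isfinite(q).all(1)]
        zt=dict(pack=.14,ch=.11,jar=.05,bot=.11,phone=.009)[k]
        t=q[abs(q[:,2]-zt)<(.004 if k=="phone" else .008)]
        (c0,(w,h),an)=cv2.minAreaRect(t[:,:2].astype(np.float32))
        print(n,k,len(t),"med z",np.median(t[:,2]).round(4),"c",np.round(c0,4),"wh",np.round([w,h],4),"ang",round(an,1),"mean",t[:,:2].mean(0).round(4))
# flap direction: bright pixels on the charger
for n,(a,b,c,d) in {"scene":(200,95,290,190),"side":(272,248,360,352)}.items():
    z=np.load(f"/tmp/{n}.npz");im=z["im"][b:d,a:c].astype(int);Q=z["Q"][b:d,a:c]
    m=(im.min(2)>120)&(abs(Q[...,2]-.107)<.012)
    r=cv2.minAreaRect(Q[m][:,:2].astype(np.float32)); print(n,"flap",m.sum(),np.round(r[0],4),np.round(r[1],4),round(r[2],1),Q[m][:,2].mean())
ims=[]
for n,(a,b,c,d) in {"scene":(200,95,290,190),"side":(272,248,362,343)}.items():
    ims.append(cv2.resize(np.load(f"/tmp/{n}.npz")["im"][b:d,a:c,::-1],(390,412),interpolation=cv2.INTER_CUBIC))
cv2.imwrite("pics/c.png",np.hstack(ims))
E
```

```text
scene pack 682 med z 0.1394 c [0.4713 0.1717] wh [0.0618 0.0311] ang 63.5 mean [0.4737 0.1733]
scene ch 1908 med z 0.1082 c [ 0.5282 -0.2031] wh [0.1016 0.1017] ang 15.0 mean [ 0.5291 -0.2011]
scene jar 386 med z 0.0494 c [0.5537 0.0046] wh [0.0421 0.0418] ang 0.5 mean [0.5552 0.0062]
scene bot 163 med z 0.1092 c [ 0.6888 -0.0153] wh [0.0225 0.022 ] ang 86.5 mean [ 0.6892 -0.0139]
scene phone 1879 med z 0.0086 c [ 0.4021 -0.0014] wh [0.0716 0.1476] ang 86.0 mean [4.05e-01 2.00e-04]
side pack 294 med z 0.1384 c [0.4713 0.1702] wh [0.0639 0.031 ] ang 62.2 mean [0.4706 0.1661]
side ch 2851 med z 0.1077 c [ 0.5275 -0.2048] wh [0.1006 0.1027] ang 15.2 mean [ 0.526  -0.2086]
side jar 297 med z 0.0484 c [0.5534 0.0014] wh [0.0425 0.0419] ang 57.5 mean [5.529e-01 1.000e-04]
side bot 101 med z 0.1081 c [ 0.6884 -0.0183] wh [0.0226 0.0216] ang 82.6 mean [ 0.6878 -0.0195]
side phone 1797 med z 0.008 c [ 0.4009 -0.004 ] wh [0.073  0.1453] ang 86.4 mean [ 0.4009 -0.0053]
scene flap 491 [ 0.5317 -0.2023] [0.0486 0.06  ] 15.0 0.1035925376229821
side flap 923 [ 0.5294 -0.2031] [0.0517 0.0643] 15.8 0.10354627486496745
```

View pics/c.png

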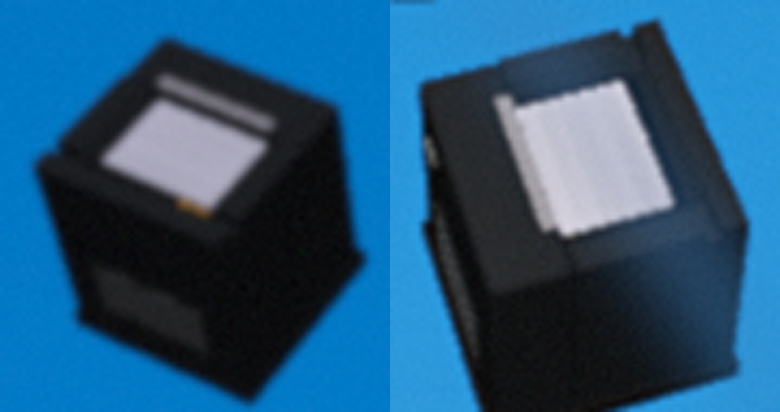

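The steel hinge strip is on the left in the side crop and at the top in the scene crop. That puts the charger's +x at about +15° world, its centre near (0.528,-0.204) and the bay near (0.5385,-0.201). The pack is at (0.4713,0.171). I'll check the pack's long axis, then go above it.

```bash
python3 - <<'E'
from h import *
z=np.load("/tmp/scene.npz");q=z["Q"][190:270,390:440].reshape(-1,3);t=q[abs(q[:,2]-.14)<.008][:,:2]
w,v=np.linalg.eigh(np.cov(t.T));print("pack long axis",np.degrees(np.arctan2(v[1,1],v[0,1])))
q=np.load("/tmp/side.npz")["Q"][248:352,272:360].reshape(-1,3)
c,s=np.cos(np.radians(15)),np.sin(np.radians(15))
l=(q[:,:2]-[.5279,-.204])@np.array([[c,-s],[s,c]])
for x in range(-50,54,6):
    m=(abs(l[:,0]*1000-x)<3)&(abs(l[:,1])<.025);n=(abs(l[:,0]*1000-x)<3)&(l[:,1]>.036)&(l[:,1]<.048)
    print(x,np.round([np.nanmedian(q[m,2]),np.nanmedian(q[n,2])],4))
E
python3 -m crank '[{"linear":[-39,-29,0],"turn":0},{"linear":[-39,-29,0],"turn":0},{"linear":[-39,-29,0],"turn":0},{"linear":[-39,-29,0],"turn":0},{"linear":[-39,-29,0],"turn":0},{"linear":[-39,-29,0],"turn":0},{"linear":[-39,-29,0],"turn":0},{"linear":[-39,-29,0],"turn":0},{"linear":[-39,-29,0],"turn":0}]' 1 40
```

```text
pack long axis 64.01773451414665
-50 [0.0639 0.0654]
-44 [0.1087 0.1083]
-38 [0.1087 0.1097]
-32 [0.1086 0.1086]
-26 [0.1091 0.1087]
-20 [0.1103 0.1081]
-14 [0.1026 0.1085]
-8 [0.1029 0.1089]
-2 [0.1026 0.1082]
4 [0.1026 0.1091]
10 [0.1028 0.1088]
16 [0.1024 0.1085]
22 [0.1028 0.1083]
28 [0.1025 0.1086]
34 [0.1025 0.103 ]
40 [0.1088 0.1076]
46 [0.1084 0.1083]
52 [0.1081    nan]
time_s: 1.0
position: [0.4762, 0.1691, 0.233]
eef_rot: [0.217, 0.976, 0.0, -0.004]
ft_force: [0.9, 0.4, 0.0]
width: 0.999
  return np.nanmean(a, axis, out=out, keepdims=keepdims)
```

```bash
python3 -m crank '[{"linear":[0,0,0],"turn":8.5},{"linear":[0,0,0],"turn":8.5},{"linear":[0,0,0],"turn":8.5},{"linear":[0,0,0],"turn":8.5},{"linear":[0,0,0],"turn":8.5},{"linear":[0,0,0],"turn":8.5},{"linear":[0,0,0],"turn":8.5},{"linear":[0,0,0],"turn":8.5},{"linear":[0,0,0],"turn":8.5},{"linear":[0,0,0],"turn":8.5},{"linear":[0,0,0],"turn":0}]'
```

```text
time_s: 2.1
position: [0.4786, 0.1537, 0.2297]
eef_rot: [0.826, 0.564, -0.007, -0.001]
ft_force: [0.2, 0.2, 1.1]
width: 1.003
```

```bash
cat >> h.py <<'E'
def goto(target,yaw=None):
    "print tool-axis shift (mm) to world xyz target and turn (deg) so tool y lies along world yaw"
    s=sensors.state(); M=R.from_quat(s["eef_rot"]).as_matrix()
    print("t",round(s["time_s"],2),"pos",np.round(s["position"],4),"tool y yaw",np.degrees(np.arctan2(M[1,1],M[0,1])).round(2),"tilt z",(M[:,2]*1000).round(1),"F",np.round(s["ft_force"],2),"w",round(s["width"],3),"j",np.round(s["joints"],2))
    if target is not None: print("shift mm",((np.array(target)-s["position"])@M*1000).round(1))
    if yaw is not None: print("turn",(-((yaw-np.degrees(np.arctan2(M[1,1],M[0,1]))+180)%360-180)).round(2))
E
python3 - <<'E'
from h import *
im,d,Q=grab("wrist","d.png")
m=abs(Q[...,2]-.14)<.01
q=Q[m][:,:2]; print(m.sum(),np.median(Q[m][:,2]))
r=cv2.minAreaRect(q.astype(np.float32));print(np.round(r[0],4),np.round(r[1],4),r[2])
goto([*r[0],.16],-26.5)
E
```

```text
2979 0.13948588768898723
[0.4689 0.1711] [0.0604 0.0307] 63.37229919433594
t 2.15 pos [0.4785 0.1537 0.2297] tool y yaw -21.15 tilt z [ -13.5   -5.8 -999.9] F [-0.42  0.09 -0.67] w 1.0 j [-0.53  0.56  0.2   1.94 -0.16  0.68 -0.6 ]
shift mm [ 13.5 -14.5  69.7]
turn 5.35
```

View pics/d.png

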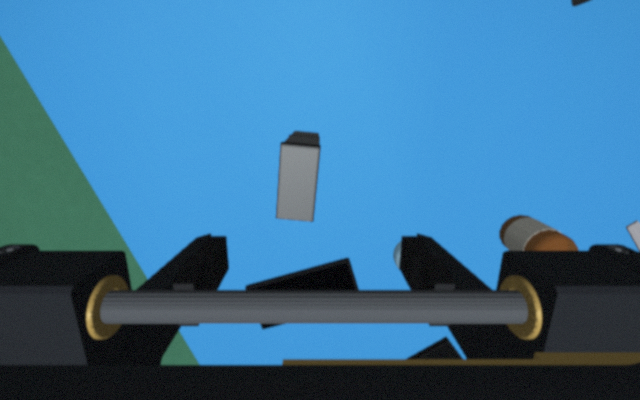

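The wrist view shows the pack's top at (298,180), level and clear of the fingers: centre about (0.4695,0.171), long axis 63.5°. I'll finish the alignment.

```bash
python3 -m crank '[{"linear":[4,-5,0],"turn":2.7},{"linear":[4,-5,0],"turn":2.6},{"linear":[4,-5,0],"turn":0},{"linear":[0,0,0],"turn":0}]' >/dev/null; python3 -c "
from h import *
goto([.4695,.171,.16],-26.5)"
```

```text
t 2.55 pos [0.4688 0.171  0.2292] tool y yaw -25.86 tilt z [ -14.9   -6.1 -999.9] F [-0.24  0.05 -0.71] w 1.002 j [-0.58  0.56  0.22  1.95 -0.19  0.67 -0.69]
shift mm [ 1.1  1.4 69.2]
turn 0.64
```

```bash
python3 -m crank '[{"linear":[0,0,25],"turn":0.6},{"linear":[0,0,25],"turn":0},{"linear":[0,0,25],"turn":0},{"linear":[0,0,20],"turn":0},{"linear":[0,0,5],"turn":0}]' >/dev/null; python3 -c "
from h import *
goto([.4695,.171,.101],-26.5)"
```

```text
t 3.05 pos [0.4701 0.1709 0.1276] tool y yaw -25.77 tilt z [   -9.2    -3.  -1000. ] F [-1.05  0.2  -1.59] w 1.001 j [-0.53  0.72  0.14  2.04 -0.24  0.41 -0.64]
shift mm [-0.  -0.4 26.6]
turn 0.73
```

```bash
python3 -m crank '[{"linear":[0,0,14],"turn":0.7},{"linear":[0,0,12],"turn":0},{"linear":[0,0,0],"turn":0}]' >/dev/null; python3 -m crank '[{"linear":[0,0,0],"turn":0},{"linear":[0,0,0],"turn":0},{"linear":[0,0,0],"turn":0},{"linear":[0,0,0],"turn":0},{"linear":[0,0,0],"turn":0},{"linear":[0,0,0],"turn":0},{"linear":[0,0,0],"turn":0}]' 0 40; python3 -c "
from h import *
goto([.4695,.171,.25],-26.5)"
```

```text
time_s: 4.05
position: [0.4726, 0.1712, 0.1039]
eef_rot: [0.849, 0.528, -0.002, -0.001]
ft_force: [-0.4, 0.4, 0.5]
width: 0.385
t 4.05 pos [0.4726 0.1712 0.1039] tool y yaw -26.21 tilt z [-3.8e+00 -3.0e-01 -1.0e+03] F [-0.43  0.41  0.49] w 0.385 j [-0.51  0.77  0.12  2.05 -0.26  0.34 -0.64]
shift mm [  -1.9   -3.2 -146.1]
turn 0.29
```

```bash
python3 -m crank '[{"linear":[0,0,0],"turn":0},{"linear":[0,0,0],"turn":0},{"linear":[0,0,0],"turn":0},{"linear":[0,0,0],"turn":0},{"linear":[0,0,0],"turn":0}]' 0 40;  python3 -m crank '[{"linear":[0,0,-10],"turn":0},{"linear":[0,0,-20],"turn":0},{"linear":[0,0,-30],"turn":0},{"linear":[0,0,-30],"turn":0},{"linear":[0,0,-30],"turn":0},{"linear":[0,0,-25],"turn":0},{"linear":[0,0,-5],"turn":0}]'; python3 -c "
from h import *
goto([.5385,-.2012,.27],15)"
```

```text
time_s: 4.55
position: [0.4725, 0.1712, 0.1039]
eef_rot: [0.849, 0.528, -0.002, -0.001]
ft_force: [-0.5, 0.1, 0.8]
width: 0.339
time_s: 5.25
position: [0.4704, 0.17, 0.2599]
eef_rot: [0.849, 0.528, -0.006, -0.002]
ft_force: [0.6, -0.3, -2.2]
width: 0.332
t 5.25 pos [0.4704 0.17   0.2599] tool y yaw -26.25 tilt z [ -11.3   -3.  -999.9] F [ 0.64 -0.3  -2.16] w 0.332 j [-0.6   0.51  0.25  1.91 -0.18  0.75 -0.7 ]
shift mm [-302.9  225.1   -9.8]
turn -41.25
```

```bash
python3 -m crank '[{"linear":[-15,12,-2],"turn":0},{"linear":[-33,26,-1],"turn":0},{"linear":[-38,29,-1],"turn":0},{"linear":[-38,29,-1],"turn":0},{"linear":[-38,29,-1],"turn":0},{"linear":[-38,29,-1],"turn":0},{"linear":[-38,29,-1],"turn":0},{"linear":[-38,29,-1],"turn":0},{"linear":[-38,29,-1],"turn":0},{"linear":[-25,18,-1],"turn":0},{"linear":[-10,8,0],"turn":0}]' && python3 -m crank '[{"linear":[0,0,0],"turn":-6},{"linear":[0,0,0],"turn":-8},{"linear":[0,0,0],"turn":-8},{"linear":[0,0,0],"turn":-8},{"linear":[0,0,0],"turn":-6},{"linear":[0,0,0],"turn":-4},{"linear":[0,0,0],"turn":0}]' >/dev/null;python3 -c "
from h import *
goto([.5555,-.264,.27],15)"
```

```text
time_s: 6.35
position: [0.5543, -0.2701, 0.2589]
eef_rot: [0.846, 0.534, -0.011, -0.01]
ft_force: [0.2, 0.0, -1.6]
width: 0.335
t 7.05 pos [ 0.5499 -0.2613  0.2508] tool y yaw 16.43 tilt z [ -44.8   15.8 -998.9] F [-0.48  0.59 -2.59] w 0.338 j [ 0.37  0.67 -0.01  1.56  0.01  0.96  0.64]
shift mm [ -3.6   3.9 -19.5]
turn 1.43
```

```bash
python3 - <<'E'
from h import *
im,d,Q=grab("wrist","e.png"); np.savez("/tmp/w1.npz",im=im,d=d,Q=Q)
m=(abs(Q[...,2]-.106)<.012); m[240:]=0
top=(abs(Q[...,2]-.109)<.004)&(np.arange(400)[:,None]<240)
for k,mm in(("top",top),("flap",m&(im.min(2)>110))):
    r=cv2.minAreaRect(Q[mm][:,:2].astype(np.float32));print(k,mm.sum(),np.round(r[0],4),np.round(r[1],4),round(r[2],2),np.nanmedian(Q[mm][:,2]))
# height profile along charger x for central strip
c,s=np.cos(np.radians(15)),np.sin(np.radians(15))
l=(Q[...,:2]-[.5279,-.204])@np.array([[c,-s],[s,c]])*1000
for x in range(-32,46,3):
    k=(abs(l[...,0]-x)<1.5)&(abs(l[...,1])<20)&(np.arange(400)[:,None]<240)&(Q[...,2]>.09)
    print(x,k.sum(),np.nanmedian(Q[...,2][k]).round(4),np.median(im[k].mean(1)).round(0))
E
for i in 1; do python3 -m crank '[{"linear":[0,0,-10],"turn":0},{"linear":[0,0,-10],"turn":0},{"linear":[0,0,-10],"turn":0},{"linear":[0,0,-10],"turn":0},{"linear":[0,0,0],"turn":0}]'>/dev/null; python3 -c "
from h import *
goto(None)"; python3 -m crank '[{"linear":[0,0,40],"turn":0},{"linear":[0,0,0],"turn":0}]'>/dev/null; python3 -c "
from h import *
goto([.5555,-.264,.27],15)"; done
```

```text
top 7423 [ 0.5258 -0.2045] [0.1002 0.1004] 15.37 0.10944765860025207
flap 3883 [ 0.5273 -0.2041] [0.0528 0.0631] 15.16 0.10373556998010253
-32 155 0.1096 84.0
-29 165 0.1098 87.0
-26 137 0.1107 158.0
-23 139 0.1114 181.0
-20 189 0.1089 136.0
-17 162 0.1035 222.0
-14 143 0.1035 226.0
-11 139 0.1036 225.0
-8 151 0.1035 223.0
-5 146 0.1035 225.0
-2 145 0.1037 226.0
1 152 0.1036 224.0
4 145 0.1035 224.0
7 144 0.1037 225.0
10 149 0.1036 227.0
13 147 0.1036 226.0
16 139 0.1035 223.0
19 147 0.1035 223.0
22 150 0.1037 225.0
25 106 0.1036 208.0
28 0 nan nan
31 142 0.1038 39.0
34 165 0.1069 48.0
37 154 0.1093 73.0
40 158 0.1095 88.0
43 158 0.1097 87.0
t 7.6 pos [ 0.5524 -0.26    0.2946] tool y yaw 16.23 tilt z [ -44.7   16.4 -998.9] F [ 0.85  0.74 -2.42] w 0.335 j [ 0.37  0.63 -0.01  1.5   0.01  1.06  0.64]
t 7.8 pos [ 0.5515 -0.2598  0.2557] tool y yaw 16.2 tilt z [ -41.2   14.9 -999. ] F [-0.97  1.65 -3.22] w 0.335 j [ 0.37  0.67 -0.01  1.56  0.01  0.96  0.64]
shift mm [ -4.8   2.2 -14.6]
turn 1.2
  return np.nanmean(a, axis, out=out, keepdims=keepdims)
  return _methods._mean(a, axis=axis, dtype=dtype,
  ret = ret.dtype.type(ret / rcount)
```

View pics/e.png

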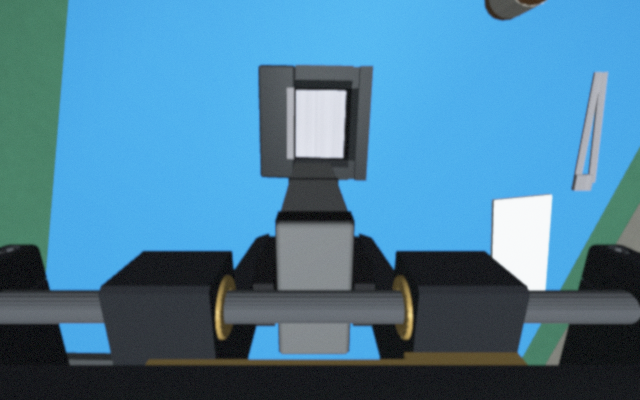

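The wrist view shows the charger with the strip at columns 287–295, the flap at 296–347 and the +x bevel at 354–358. The pack hangs level in the jaws, top face at columns 276–354. The fast moves have tilted the tool by about 2.5°. Slow ups with fast downs reduce it, so I repeat those and measure the pack's place in the hand.

```bash
python3 - <<'E'
from h import *
z=np.load("/tmp/w1.npz");d=z["d"];p=camera_params("wrist");f=200/np.tan(np.radians(p["vertical_fov"])/2)
v,u=np.mgrid[:400,:640];T=np.array(p["tool_from_camera"])
P=np.stack([(u-p["cx"])/f*d,(v-p["cy"])/f*d,d],-1)@T[:3,:3].T+T[:3,3]
m=(d>0)&(abs(P[...,2]+.036)<.006)&(abs(P[...,1])<.03)
q=P[m]*1000;print(m.sum(),np.percentile(q,[0.5,2,50,98,99.5],axis=0).round(1))
E
python3 -m crank '[{"linear":[-2,0,-12],"turn":0.6},{"linear":[-2,0,-12],"turn":0.6},{"linear":[0,0,-12],"turn":0},{"linear":[0,0,-14],"turn":0},{"linear":[0,0,50],"turn":0},{"linear":[0,0,0],"turn":0},{"linear":[0,0,-12],"turn":0},{"linear":[0,0,-12],"turn":0},{"linear":[0,0,-12],"turn":0},{"linear":[0,0,-12],"turn":0},{"linear":[0,0,50],"turn":0},{"linear":[0,0,0],"turn":0}]'>/dev/null; python3 -c "
from h import *
goto([.5555,-.264,.27],15)"
```

```text
8826 [[-29.6 -28.9 -41.6]
 [-28.3 -25.4 -40.6]
 [ 10.6  -1.2 -35.6]
 [ 29.6  24.5 -31.2]
 [ 29.9  27.9 -30.3]]
t 9.0 pos [ 0.5605 -0.2682  0.2792] tool y yaw 14.73 tilt z [ -20.6    6.3 -999.8] F [-1.47  1.53 -3.53] w 0.339 j [ 0.37  0.65 -0.    1.51  0.    1.    0.63]
shift mm [ 5.2 -3.6  9.3]
turn -0.27
```

```bash
python3 -m crank '[{"linear":[14,-1,0],"turn":0},{"linear":[14,-1,0],"turn":0},{"linear":[14,-1,0],"turn":0},{"linear":[14,-1,0],"turn":0},{"linear":[14,0,0],"turn":0},{"linear":[0,0,-12],"turn":0},{"linear":[0,0,-12],"turn":0},{"linear":[0,0,-12],"turn":0},{"linear":[0,0,-12],"turn":0},{"linear":[0,0,50],"turn":0},{"linear":[0,0,0],"turn":0}]'>/dev/null; python3 -c "
from h import *
goto([.5379,-.2008,.26],15.1)"
```

```text
t 10.1 pos [ 0.5456 -0.2001  0.2979] tool y yaw 14.75 tilt z [    2.8    -3.6 -1000. ] F [-1.33  0.33 -2.93] w 0.34 j [ 0.27  0.56 -0.    1.64  0.    0.94  0.53]
shift mm [ 1.4 -7.7 37.9]
turn -0.35
```

Tilt is now about 0.25°. I align and come down to just above the slot.

```bash
python3 -m crank '[{"linear":[1,-4,0],"turn":-0.3},{"linear":[0,-3,0],"turn":0},{"linear":[0,0,10],"turn":0},{"linear":[0,0,10],"turn":0},{"linear":[0,0,10],"turn":0},{"linear":[0,0,8],"turn":0},{"linear":[0,0,0],"turn":0}]'>/dev/null; python3 -c "
from h import *
goto([.5379,-.2008,.222],15.1)"
```

```text
t 10.8 pos [ 0.5421 -0.2035  0.2638] tool y yaw 15.0 tilt z [  13.1   -7.7 -999.9] F [ 0.38  0.68 -2.93] w 0.334 j [ 0.28  0.59 -0.01  1.7   0.01  0.84  0.53]
shift mm [ 4.1 -3.8 41.7]
turn -0.1
```

```bash
python3 -m crank '[{"linear":[2,-2,4],"turn":0},{"linear":[2,-2,4],"turn":0},{"linear":[0,0,4],"turn":0},{"linear":[0,0,4],"turn":0},{"linear":[0,0,4],"turn":0},{"linear":[0,0,4],"turn":0},{"linear":[0,0,4],"turn":0},{"linear":[0,0,4],"turn":0},{"linear":[0,0,0],"turn":0}]'>/dev/null; python3 -c "
from h import *
goto([.5379,-.2008,.222],15.1)"
```

```text
t 11.7 pos [ 0.5378 -0.2006  0.229 ] tool y yaw 15.02 tilt z [  13.7   -7.7 -999.9] F [ 0.49 -0.1  -3.  ] w 0.335 j [ 0.28  0.62 -0.01  1.76  0.01  0.75  0.53]
shift mm [-0.2 -0.   7. ]
turn -0.08
```

```bash
python3 -m crank '[{"linear":[0,0,-50],"turn":0},{"linear":[0,0,0],"turn":0}]'>/dev/null; python3 -c "
from h import *
goto([.5379,-.2008,.222],15.1)"
```

```text
t 11.9 pos [ 0.5371 -0.2002  0.2792] tool y yaw 15.02 tilt z [  11.8   -7.1 -999.9] F [ 2.15 -1.2  -1.78] w 0.337 j [ 0.28  0.56 -0.    1.69  0.01  0.87  0.53]
shift mm [-0.2  0.1 57.2]
turn -0.08
```

```bash
python3 -m crank '[{"linear":[0,0,6],"turn":0},{"linear":[0,0,6],"turn":0},{"linear":[0,0,6],"turn":0},{"linear":[0,0,6],"turn":0},{"linear":[0,0,6],"turn":0},{"linear":[0,0,6],"turn":0},{"linear":[0,0,6],"turn":0},{"linear":[0,0,6],"turn":0},{"linear":[0,0,6],"turn":0},{"linear":[0,0,4],"turn":0},{"linear":[0,0,0],"turn":0}]' - 60 >/dev/null; python3 - <<'E'
from h import *
goto([.5368,-.2005,.208],15.1)
im,d,Q=grab("wrist"); im2,_,_=grab("scene")
cv2.imwrite("pics/f.png",np.hstack([cv2.resize(im[40:320,180:460,::-1],(400,400)),cv2.resize(im2[60:200,190:330,::-1],(400,400),interpolation=cv2.INTER_CUBIC)]))
E
```

```text
t 13.0 pos [ 0.5355 -0.1999  0.2126] tool y yaw 15.03 tilt z [    5.7    -5.3 -1000. ] F [ 0.41 -0.13 -2.16] w 0.333 j [ 0.28  0.65 -0.01  1.77  0.01  0.72  0.53]
shift mm [-0.9  1.   4.6]
turn -0.07
```

View pics/f.png

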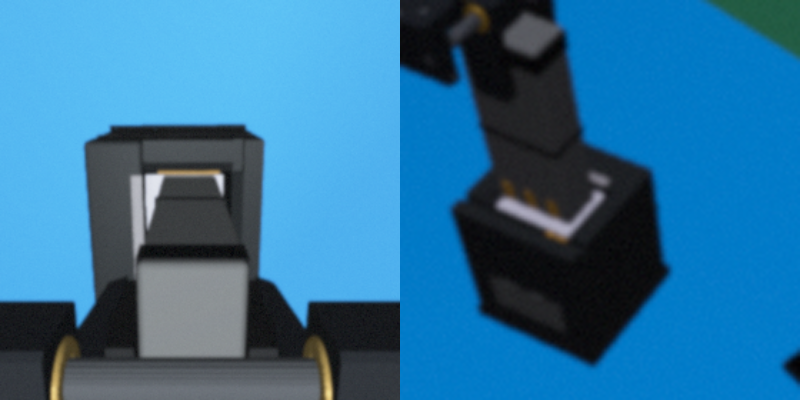

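The pack's foot hangs over the flap; white flap shows on the +x and +y sides. I check the pack faces against the charger edges numerically in both cameras.

```bash
python3 - <<'E'
from h import *
c,s=np.cos(np.radians(15.1)),np.sin(np.radians(15.1))
for n in("scene","wrist","side"):
    im,d,Q=grab(n)
    l=(Q[...,:2]-[.5279,-.204])@np.array([[c,-s],[s,c]])*1000
    z=Q[...,2]*1000
    if n=="scene": np.savez("/tmp/s2.npz",l=l,z=z,im=im)
    for zz in (117,127,140,155):
        m=(abs(z-zz)<5)&(abs(l[...,0]-10)<22)&(abs(l[...,1])<40)
        if m.sum()>20: print(n,zz,m.sum(),"x",np.percentile(l[m][:,0],[3,50,97]).round(1),"y",np.percentile(l[m][:,1],[3,50,97]).round(1))
    t=(abs(z-109)<3.5)&(abs(l)<70).all(-1)&((l[...,0]>36)|(l[...,1]>36)|(l[...,0]<-28)|(l[...,1]<-36))
    print(n,"box x",np.percentile(l[t][:,0],[.5,99.5]).round(1),"y",np.percentile(l[t][:,1],[.5,99.5]).round(1))
    f=(abs(z-103.5)<3)&(im.min(2)>110)&(abs(l)<45).all(-1)
    if f.sum()>20: print(n,"flap x",np.percentile(l[f][:,0],[2,98]).round(1),"y",np.percentile(l[f][:,1],[2,98]).round(1))
E
```

```text
scene 117 123 x [-2.3 22.8 24.4] y [-24.3  17.5  31.2]
scene 127 127 x [-2.1 23.1 24.5] y [-24.3  14.4  31.6]
scene 140 128 x [-1.2 23.  24.6] y [-25.1  16.   31.5]
scene 155 130 x [-1.7 23.  24.5] y [-24.2  16.4  31.9]
scene box x [-49.4  50.4] y [-48.5  51.2]
scene flap x [-14.9  28.2] y [-26.9  29.7]
wrist 117 81 x [-6.4  6.8 20.5] y [29.9 30.4 30.5]
wrist 127 78 x [-6.4  7.1 20.4] y [29.9 30.4 30.6]
wrist 140 109 x [-6.4  7.5 20.2] y [30.2 30.5 30.8]
wrist 155 131 x [-6.8  6.8 20.3] y [30.2 30.7 30.9]
wrist box x [-51.7  47.5] y [-40.4  49.9]
wrist flap x [-19.4  24.9] y [-0.6 29.8]
side 117 99 x [-7.1 -2.4 20.2] y [-31.  -29.4  23.6]
side 127 101 x [-6.9 -1.8 20.9] y [-31.6 -29.5  23.9]
side 140 106 x [-6.7 -1.3 20.8] y [-31.1 -29.3  23.9]
side 155 115 x [-6.8 -2.4 21.1] y [-31.  -29.2  23.2]
side box x [-50.5  49.1] y [-51.5  48.4]
side flap x [-16.5  24.3] y [-30.7  27.9]
```

y fits to about 0.5 mm, and there are 5 mm or more to the +x wall. I nudge 2 mm to +x and push in.

```bash
python3 -m crank '[{"linear":[0,2,0],"turn":0},{"linear":[-0.5,0,4],"turn":0},{"linear":[0,0,4],"turn":0},{"linear":[0,0,4],"turn":0},{"linear":[0,0,4],"turn":0}]' - 60; python3 -c "
from h import *
goto([.5379,-.2005,.160],15.1)"
```

```text
time_s: 13.75
position: [0.539, -0.201, 0.1988]
eef_rot: [0.609, 0.793, 0.0, 0.006]
ft_force: [-1.0, 1.1, 5.0]
width: 0.334
t 13.75 pos [ 0.539  -0.201   0.1988] tool y yaw 15.0 tilt z [   9.9   -7.4 -999.9] F [-1.01  1.13  4.95] w 0.334 j [ 0.28  0.67 -0.01  1.78  0.01  0.68  0.52]
shift mm [ 1.1 -1.3 38.8]
turn -0.1
```

```bash
python3 -m crank '[{"linear":[0,0,5],"turn":0},{"linear":[0,0,5],"turn":0},{"linear":[0,0,5],"turn":0},{"linear":[0,0,4],"turn":0}]'; python3 -c "
from h import *
goto([.5379,-.2005,.160],15.1)"
```

```text
time_s: 14.15
position: [0.544, -0.1999, 0.1809]
eef_rot: [0.608, 0.794, 0.003, 0.01]
ft_force: [-0.4, 0.8, 4.2]
width: 0.337
t 14.15 pos [ 0.544  -0.1999  0.1809] tool y yaw 15.09 tilt z [  20.4   -7.2 -999.8] F [-0.45  0.79  4.19] w 0.337 j [ 0.28  0.69 -0.01  1.79  0.01  0.64  0.52]
shift mm [ 1.3 -6.4 20.8]
turn -0.01
```

```bash
python3 -m crank '[{"linear":[0,-3,0],"turn":0},{"linear":[0,-2,2],"turn":0},{"linear":[0,-0.5,3],"turn":0},{"linear":[0,-0.5,3],"turn":0}]'; python3 -c "
from h import *
goto([.5379,-.2005,.160],15.1)"
```

```text
time_s: 14.55
position: [0.541, -0.2007, 0.1723]
eef_rot: [0.608, 0.794, 0.005, 0.013]
ft_force: [1.9, 2.2, 1.4]
width: 0.333
t 14.55 pos [ 0.541  -0.2007  0.1723] tool y yaw 15.17 tilt z [  26.5   -6.7 -999.6] F [1.92 2.2  1.37] w 0.333 j [ 0.28  0.7  -0.01  1.81  0.01  0.6   0.53]
shift mm [ 1.2 -3.2 12.2]
turn 0.07
```

```bash
python3 -m crank '[{"linear":[1,-1,2],"turn":0},{"linear":[0,0,3],"turn":0},{"linear":[0,0,3],"turn":0},{"linear":[0,0,2],"turn":0}]'; python3 -c "
from h import *
goto([.5379,-.2005,.150],15.1)"
```

```text
time_s: 14.95
position: [0.5403, -0.2005, 0.161]
eef_rot: [0.608, 0.794, 0.005, 0.013]
ft_force: [2.8, 1.8, -0.8]
width: 0.335
t 14.95 pos [ 0.5403 -0.2005  0.161 ] tool y yaw 15.16 tilt z [  27.3   -7.3 -999.6] F [ 2.82  1.84 -0.78] w 0.335 j [ 0.28  0.72 -0.01  1.82  0.02  0.57  0.53]
shift mm [ 0.8 -2.6 10.9]
turn 0.06
```

```bash
python3 -m crank '[{"linear":[0,-1,2],"turn":0},{"linear":[0,0,2],"turn":0},{"linear":[0,0,1],"turn":0},{"linear":[0,0,0],"turn":0}]'
```

```text
time_s: 15.35
position: [0.5396, -0.2007, 0.1547]
eef_rot: [0.607, 0.794, 0.005, 0.013]
ft_force: [3.3, 0.8, -0.7]
width: 0.335
```

```bash
python3 -m crank '[{"linear":[0,0,2],"turn":0},{"linear":[0,0,1],"turn":0},{"linear":[0,0,0],"turn":0}]'
```

```text
time_s: 15.65
position: [0.5398, -0.2006, 0.1516]
eef_rot: [0.607, 0.794, 0.006, 0.013]
ft_force: [4.3, 1.6, -1.2]
width: 0.336
```

```bash
python3 -m crank '[{"linear":[0,0,2],"turn":0},{"linear":[0,0,1],"turn":0},{"linear":[0,0,0],"turn":0}]'
```

```text
time_s: 15.95
position: [0.54, -0.2006, 0.1485]
eef_rot: [0.607, 0.794, 0.006, 0.013]
ft_force: [2.9, 1.7, -1.3]
width: 0.338
```

```bash
python3 -m crank '[{"linear":[0,0,2],"turn":0},{"linear":[0,0,1],"turn":0},{"linear":[0,0,0],"turn":0}]'
```

```text
time_s: 16.25
position: [0.5402, -0.2007, 0.1453]
eef_rot: [0.607, 0.794, 0.006, 0.013]
ft_force: [3.2, 1.0, 0.1]
width: 0.334
```

```bash
python3 -m crank '[{"linear":[0,0,1.5],"turn":0},{"linear":[0,0,0],"turn":0}]'; python3 -c "
from h import *
print([sensors.state()['ft_force'].round(2).tolist() for _ in range(1)])"
```

```text
time_s: 16.45
position: [0.5403, -0.2009, 0.1442]
eef_rot: [0.607, 0.794, 0.006, 0.014]
ft_force: [2.3, 0.4, -0.6]
width: 0.335
[[2.28, 0.44, -0.63]]
```

```bash
python3 -m crank '[{"linear":[0,0,2],"turn":0},{"linear":[0,0,0.5],"turn":0},{"linear":[0,0,0],"turn":0}]'
```

```text
time_s: 16.75
position: [0.5404, -0.2012, 0.1428]
eef_rot: [0.607, 0.794, 0.006, 0.014]
ft_force: [3.0, -0.0, 2.4]
width: 0.334
```

```bash
python3 -m crank '[{"linear":[0,0,1.5],"turn":0},{"linear":[0,0,0],"turn":0}]'
```

```text
time_s: 16.95
position: [0.5405, -0.2013, 0.1423]
eef_rot: [0.608, 0.794, 0.006, 0.014]
ft_force: [1.3, 0.5, 4.2]
width: 0.332
```

```bash
python3 -m crank '[{"linear":[0,0,2],"turn":0},{"linear":[0,0,1.5],"turn":0}]'
```

```text
time_s: 17.15
position: [0.5406, -0.2014, 0.1407]
eef_rot: [0.608, 0.794, 0.006, 0.014]
ft_force: [-1.1, 2.1, 14.9]
width: 0.334
```

```bash
python3 -m crank '[{"linear":[0,0,0],"turn":0}]'
```

```text
time_s: 17.25
position: [0.5405, -0.2013, 0.1413]
eef_rot: [0.608, 0.794, 0.006, 0.014]
ft_force: [1.7, 1.7, 4.6]
width: 0.336
```

```bash
python3 -m crank '[{"linear":[0,0,1.2],"turn":0},{"linear":[0,0,0.8],"turn":0},{"linear":[0,0,0.8],"turn":0}]'
```

```text
time_s: 17.55
position: [0.5404, -0.2014, 0.1412]
eef_rot: [0.608, 0.794, 0.006, 0.015]
ft_force: [1.2, 1.3, 10.2]
width: 0.335
```

```bash
python3 -m crank '[{"linear":[0,0,0.9],"turn":0},{"linear":[0,0,0.8],"turn":0},{"linear":[0,0,0.8],"turn":0}]';python3 -m crank '[{"linear":[0,0,0.8],"turn":0},{"linear":[0,0,0.8],"turn":0},{"linear":[0,0,0.8],"turn":0},{"linear":[0,0,0.8],"turn":0}]'; python3 -c "
from h import *
goto(None)"
```

```text
time_s: 17.85
position: [0.5404, -0.2014, 0.1412]
eef_rot: [0.608, 0.794, 0.006, 0.015]
ft_force: [1.2, 1.1, 10.3]
width: 0.339
time_s: 18.25
position: [0.5403, -0.2014, 0.1412]
eef_rot: [0.608, 0.794, 0.006, 0.016]
ft_force: [1.3, 1.3, 9.9]
width: 0.335
t 18.25 pos [ 0.5403 -0.2014  0.1412] tool y yaw 15.15 tilt z [  31.9   -9.4 -999.4] F [1.28 1.29 9.94] w 0.335 j [ 0.28  0.75 -0.01  1.84  0.02  0.52  0.52]
```

```bash
python3 -m crank '[{"linear":[0,0,1.0],"turn":0},{"linear":[0,0,1.0],"turn":0},{"linear":[0,0,0.9],"turn":0},{"linear":[0,0,0.9],"turn":0},{"linear":[0,0,0.9],"turn":0},{"linear":[0,0,0.9],"turn":0}]'; python3 -c "
from h import *
goto(None)"
```

```text
time_s: 18.85
position: [0.5402, -0.2014, 0.1412]
eef_rot: [0.608, 0.794, 0.006, 0.016]
ft_force: [0.8, 1.8, 11.1]
width: 0.331
t 18.85 pos [ 0.5402 -0.2014  0.1412] tool y yaw 15.15 tilt z [  33.4  -10.  -999.4] F [ 0.82  1.82 11.14] w 0.331 j [ 0.28  0.75 -0.01  1.84  0.02  0.52  0.52]
```

```bash
python3 - <<'E'
from h import *
c,s=np.cos(np.radians(15.1)),np.sin(np.radians(15.1))
for n in("scene","wrist"):
    im,d,Q=grab(n,"g_%s.png"%n)
    l=(Q[...,:2]-[.5279,-.204])@np.array([[c,-s],[s,c]])*1000; z=Q[...,2]*1000
    m=(abs(z-177)<6)&(abs(l[...,0]-13)<22)&(abs(l[...,1])<36)
    print(n,m.sum(),"x",np.percentile(l[m][:,0],[2,50,98]).round(1),"y",np.percentile(l[m][:,1],[2,50,98]).round(1),"z",np.percentile(z[m],[20,50,80]).round(1))
goto(None)
E
cd pics; python3 -c "
import cv2,numpy as np
a=cv2.imread('g_scene.png')[60:200,190:330];b=cv2.imread('g_wrist.png')[40:320,180:460]
cv2.imwrite('g.png',np.hstack([cv2.resize(a,(400,400),interpolation=cv2.INTER_CUBIC),cv2.resize(b,(400,400))]))"
```

```text
scene 219 x [-7.2 13.5 30.6] y [ 2.9 17.9 30. ] z [174.7 176.5 177.4]
wrist 8191 x [-4.9 10.7 31.1] y [-28.6  10.2  29.4] z [176.1 176.9 177.4]
t 18.95 pos [ 0.5402 -0.2014  0.1412] tool y yaw 15.15 tilt z [  33.3  -10.  -999.4] F [ 0.89  2.23 11.32] w 0.333 j [ 0.28  0.75 -0.01  1.84  0.02  0.52  0.52]
```

View pics/g.png

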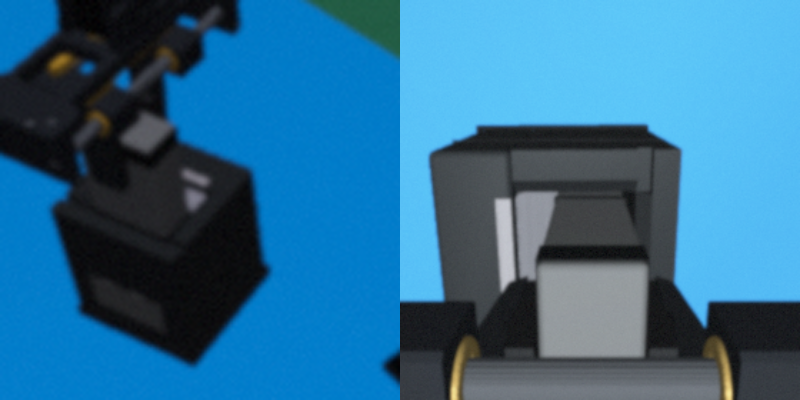

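The pack's top reads 176.9 mm against 177.3 mm expected, so it has not slipped in the grip. It stands in the slot with the flap open beside it. I hold it a little firmer for a moment, then let go.

```bash
python3 -m crank '[{"linear":[0,0,1.1],"turn":0},{"linear":[0,0,1.1],"turn":0},{"linear":[0,0,1.1],"turn":0}]'; python3 -m crank '[{"linear":[0,0,1.1],"turn":0},{"linear":[0,0,1.1],"turn":0},{"linear":[0,0,1.1],"turn":0},{"linear":[0,0,1.0],"turn":0}]'
```

```text
time_s: 19.25
position: [0.5402, -0.2014, 0.1411]
eef_rot: [0.608, 0.794, 0.006, 0.017]
ft_force: [-0.1, 2.4, 13.1]
width: 0.336
time_s: 19.65
position: [0.5401, -0.2013, 0.1411]
eef_rot: [0.608, 0.794, 0.006, 0.017]
ft_force: [-0.4, 1.1, 10.1]
width: 0.334
```

```bash
python3 -m crank '[{"linear":[0,0,0],"turn":0},{"linear":[0,0,0],"turn":0},{"linear":[0,0,0],"turn":0},{"linear":[0,0,0],"turn":0},{"linear":[0,0,0],"turn":0},{"linear":[0,0,0],"turn":0}]' 0.8; python3 - <<'E'
from h import *
c,s=np.cos(np.radians(15.1)),np.sin(np.radians(15.1))
goto(None)
for n in("scene","wrist"):
    im,d,Q=grab(n,"h_%s.png"%n)
    l=(Q[...,:2]-[.5279,-.204])@np.array([[c,-s],[s,c]])*1000; z=Q[...,2]*1000
    m=(abs(z-177)<7)&(abs(l[...,0]-13)<20)&(abs(l[...,1])<36)
    print(n,m.sum(),"x",np.percentile(l[m][:,0],[2,50,98]).round(1),"y",np.percentile(l[m][:,1],[2,50,98]).round(1),"z",np.percentile(z[m],[20,50,80]).round(1))
E
```

```text
time_s: 20.25
position: [0.5341, -0.203, 0.1388]
eef_rot: [0.609, 0.793, 0.003, 0.013]
ft_force: [-0.0, 0.1, -0.1]
width: 0.8
t 20.25 pos [ 0.5341 -0.203   0.1388] tool y yaw 14.97 tilt z [  23.5  -11.3 -999.7] F [-0.04  0.13 -0.1 ] w 0.8 j [ 0.28  0.75 -0.01  1.85  0.02  0.52  0.52]
scene 224 x [ 3.7 17.  32.7] y [-15.6  19.5  29.6] z [176.4 179.4 180.4]
wrist 8154 x [ 1.  15.4 29.9] y [-26.7  12.8  29. ] z [179.1 179.8 180.3]
```

Released: the pack's top rose 2.9 mm to about 179.6 mm, as expected from the plate springing back to carry the weight alone. I back off upwards and look.

```bash
python3 -m crank '[{"linear":[0,3,0],"turn":0},{"linear":[0,3,-4],"turn":0},{"linear":[0,0,-10],"turn":0},{"linear":[0,0,-15],"turn":0},{"linear":[0,0,-20],"turn":0},{"linear":[0,0,-20],"turn":0},{"linear":[0,0,-20],"turn":0},{"linear":[-20,0,-15],"turn":0},{"linear":[-30,0,0],"turn":0},{"linear":[-20,0,0],"turn":0},{"linear":[0,0,0],"turn":0}]'; python3 - <<'E'
from h import *
c,s=np.cos(np.radians(15.1)),np.sin(np.radians(15.1))
goto(None)
ims=[]
for n in("scene","wrist","side"):
    im,d,Q=grab(n); ims.append(im[:,:,::-1])
    l=(Q[...,:2]-[.5279,-.204])@np.array([[c,-s],[s,c]])*1000; z=Q[...,2]*1000
    m=(abs(z-178)<7)&(abs(l[...,0]-13)<25)&(abs(l[...,1])<36)
    if m.sum()<20: continue
    q=np.c_[l[m],z[m]]
    r=cv2.minAreaRect(q[:,:2].astype(np.float32))
    k=(abs(q[:,0]-np.median(q[:,0]))<10)&(abs(q[:,1])<22)
    A=np.linalg.lstsq(np.c_[q[k,0]-13,q[k,1],np.ones(k.sum())],q[k,2],rcond=None)[0]
    print(n,m.sum(),np.round(r[0],1),np.round(r[1],1),round(r[2],1),"slope x,y",A[:2].round(3),"z",A[2].round(2),np.median(q[:,2]).round(2))
r=lambda a:cv2.resize(a,(390,390),interpolation=cv2.INTER_CUBIC)
cv2.imwrite("pics/i.png",np.hstack([r(ims[0][60:200,190:330]),r(ims[2][200:360,240:400])]))
E
```

```text
time_s: 21.45
position: [0.5585, -0.268, 0.2565]
eef_rot: [0.607, 0.794, 0.004, 0.016]
ft_force: [-0.8, 0.3, -0.1]
width: 0.801
t 21.45 pos [ 0.5585 -0.268   0.2565] tool y yaw 15.22 tilt z [  30.1  -12.9 -999.5] F [-0.82  0.33 -0.15] w 0.801 j [ 0.38  0.64 -0.01  1.6   0.01  0.86  0.63]
scene 498 [18.3 -0.2] [61.5 32.2] 89.7 slope x,y [-0.003  0.01 ] z 179.92 179.39
wrist 4014 [15.8 -1.8] [30.7 60.3] 0.2 slope x,y [ 0.005 -0.003] z 179.93 179.87
side 609 [16.9 -2.5] [30.3 63.1] 0.7 slope x,y [0.017 0.001] z 178.93 178.78
```

View pics/i.png

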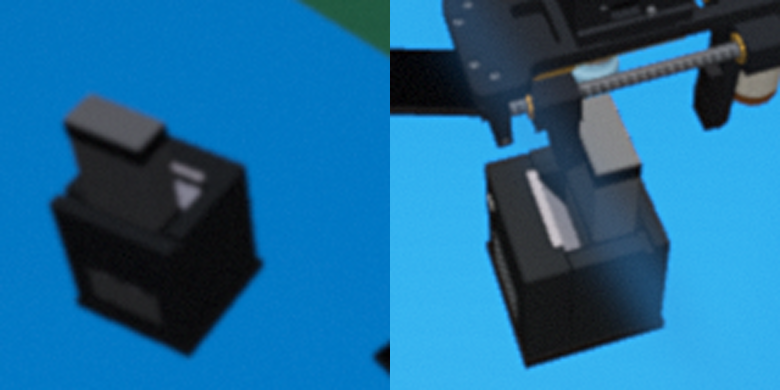

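The pack stands upright against the +x wall, flush and square, with the flap hanging open at its -x side and clear of the jaws. Heights can't rule out that friction is holding it a few tenths off the plate. I'll give the top a gentle press with closed fingertips and release slowly.

```bash
python3 -m crank '[{"linear":[12,1,0],"turn":0},{"linear":[12,0,4],"turn":0},{"linear":[12,0,4],"turn":0},{"linear":[12,0,4],"turn":0},{"linear":[10,0,4],"turn":0},{"linear":[8,0,4],"turn":0},{"linear":[0,0,4],"turn":0},{"linear":[0,0,4],"turn":0},{"linear":[0,0,4],"turn":0},{"linear":[0,0,4],"turn":0},{"linear":[0,0,0],"turn":0}]' 0 20; python3 -c "
from h import *
goto([.551,-.1995,.19])"
```

```text
time_s: 22.7
position: [0.5387, -0.1847, 0.2145]
eef_rot: [0.601, 0.799, 0.006, 0.01]
ft_force: [-0.9, -0.1, -0.2]
width: 0.008
t 22.7 pos [ 0.5387 -0.1847  0.2145] tool y yaw 16.13 tilt z [  22.8   -2.6 -999.7] F [-0.93 -0.14 -0.22] w 0.008 j [ 0.26  0.63 -0.02  1.79  0.01  0.69  0.52]
shift mm [-17.4   7.1  24.9]
```

```bash
python3 -m crank '[{"linear":[-4,2,0],"turn":0},{"linear":[-4,2,3],"turn":0},{"linear":[-4,1,4],"turn":0},{"linear":[-3,1,4],"turn":0},{"linear":[-1,0,4],"turn":0},{"linear":[0,0,4],"turn":0},{"linear":[0,0,4],"turn":0},{"linear":[0,0,0],"turn":0}]'; python3 -c "
from h import *
goto([.551,-.1995,.182])"
```

```text
time_s: 23.5
position: [0.5506, -0.2015, 0.1896]
eef_rot: [0.602, 0.798, 0.006, 0.01]
ft_force: [0.1, -0.1, 0.7]
width: 0.007
t 23.5 pos [ 0.5506 -0.2015  0.1896] tool y yaw 15.98 tilt z [  23.3   -3.4 -999.7] F [ 0.08 -0.06  0.74] w 0.007 j [ 0.28  0.69 -0.02  1.76  0.01  0.67  0.54]
shift mm [1.9 0.7 7.6]
```

```bash
python3 -m crank '[{"linear":[1,0,3],"turn":0},{"linear":[0,0,3],"turn":0},{"linear":[0,0,2],"turn":0},{"linear":[0,0,0],"turn":0}]'; python3 -m crank '[{"linear":[0,0,1],"turn":0},{"linear":[0,0,1],"turn":0}]'; python3 -m crank '[{"linear":[0,0,1],"turn":0}]'
```

```text
time_s: 23.9
position: [0.5507, -0.1999, 0.1812]
eef_rot: [0.602, 0.799, 0.006, 0.01]
ft_force: [-0.5, 0.3, 0.3]
width: 0.003
time_s: 24.1
position: [0.5508, -0.2002, 0.1806]
eef_rot: [0.602, 0.799, 0.006, 0.011]
ft_force: [-3.0, -0.1, 8.6]
width: 0.004
time_s: 24.2
position: [0.5508, -0.2002, 0.1806]
eef_rot: [0.602, 0.799, 0.006, 0.011]
ft_force: [-2.6, 0.4, 8.4]
width: 0.002
```

```bash
python3 -m crank '[{"linear":[0,0,1],"turn":0},{"linear":[0,0,1],"turn":0}]'; python3 -m crank '[{"linear":[0,0,1.2],"turn":0},{"linear":[0,0,1.2],"turn":0}]';  python3 -c "
from h import *
goto(None)"
```

```text
time_s: 24.4
position: [0.5508, -0.2002, 0.1807]
eef_rot: [0.602, 0.798, 0.006, 0.012]
ft_force: [-2.7, 1.2, 7.7]
width: 0.005
time_s: 24.6
position: [0.5509, -0.2003, 0.1806]
eef_rot: [0.602, 0.798, 0.006, 0.012]
ft_force: [-2.8, 0.3, 8.5]
width: 0.004
t 24.6 pos [ 0.5509 -0.2003  0.1806] tool y yaw 15.97 tilt z [  26.9   -4.5 -999.6] F [-2.85  0.28  8.45] w 0.004 j [ 0.28  0.7  -0.02  1.78  0.01  0.64  0.54]
```

```bash
python3 -m crank '[{"linear":[0,-0.4,1.5],"turn":0},{"linear":[0,-0.4,1.5],"turn":0},{"linear":[0,-0.3,1.5],"turn":0}]';  python3 -c "
from h import *
goto(None)"
```

```text
time_s: 24.9
position: [0.5509, -0.2004, 0.1803]
eef_rot: [0.602, 0.798, 0.007, 0.014]
ft_force: [-3.0, 1.0, 11.0]
width: 0.007
t 24.9 pos [ 0.5509 -0.2004  0.1803] tool y yaw 15.96 tilt z [  30.9   -5.  -999.5] F [-2.98  0.97 10.95] w 0.007 j [ 0.28  0.7  -0.02  1.78  0.01  0.63  0.54]
```

```bash
python3 -m crank '[{"linear":[0,0,1],"turn":0},{"linear":[0,0,0.7],"turn":0},{"linear":[0,0,0.4],"turn":0},{"linear":[0,0,0.2],"turn":0},{"linear":[0,0,0],"turn":0},{"linear":[0,0,-0.2],"turn":0}]'; python3 -m crank '[{"linear":[0,0,-0.3],"turn":0},{"linear":[0,0,-0.5],"turn":0},{"linear":[0,0,-1],"turn":0},{"linear":[0,0,-3],"turn":0},{"linear":[0,0,-10],"turn":0},{"linear":[0,0,-15],"turn":0},{"linear":[-10,0,-20],"turn":0},{"linear":[-25,0,-20],"turn":0},{"linear":[-35,0,-5],"turn":0},{"linear":[-15,0,0],"turn":0},{"linear":[0,0,0],"turn":0}]'; python3 - <<'E'
from h import *
c,s=np.cos(np.radians(15.1)),np.sin(np.radians(15.1))
goto(None)
for n in("scene","wrist","side"):
    im,d,Q=grab(n,"j_%s.png"%n)
    l=(Q[...,:2]-[.5279,-.204])@np.array([[c,-s],[s,c]])*1000; z=Q[...,2]*1000
    m=(abs(z-178)<7)&(abs(l[...,0]-13)<25)&(abs(l[...,1])<36)
    if m.sum()<20: continue
    q=np.c_[l[m],z[m]]
    r=cv2.minAreaRect(q[:,:2].astype(np.float32))
    k=(abs(q[:,0]-np.median(q[:,0]))<10)&(abs(q[:,1])<22)
    A=np.linalg.lstsq(np.c_[q[k,0]-13,q[k,1],np.ones(k.sum())],q[k,2],rcond=None)[0]
    print(n,m.sum(),np.round(r[0],1),np.round(r[1],1),round(r[2],1),"slope x,y",A[:2].round(3),"z",A[2].round(2),np.median(q[:,2]).round(2))
E
```

```text
time_s: 25.5
position: [0.5508, -0.2003, 0.1805]
eef_rot: [0.602, 0.798, 0.008, 0.014]
ft_force: [-0.5, 0.1, 2.5]
width: 0.01
time_s: 26.6
position: [0.5733, -0.2833, 0.2633]
eef_rot: [0.601, 0.799, 0.008, 0.016]
ft_force: [-0.3, -0.2, 0.2]
width: 0.001
t 26.6 pos [ 0.5733 -0.2833  0.2633] tool y yaw 16.14 tilt z [  34.7   -6.3 -999.4] F [-0.27 -0.2   0.2 ] w 0.001 j [ 0.4   0.66 -0.03  1.53  0.01  0.91  0.66]
scene 489 [18.2 -0.6] [61.  32.6] 89.8 slope x,y [-0.019 -0.   ] z 179.45 178.86
wrist 4063 [15.8 -1.8] [30.7 60.6] 0.4 slope x,y [0.002 0.001] z 179.28 179.18
side 532 [17.1 -3.6] [30.8 61.4] 0.7 slope x,y [0.015 0.001] z 178.39 178.11
```

All three cameras now show the pack 0.5–0.7 mm lower than before, upright and square. So the plate stays pressed in under it, and the arm is clear. I'm handing in.

```bash
python3 -c "
from h import *
ticket.close_job(); print(sensors.state()['time_s'])"
```

```text
the job is handed in; nothing more can be done
the job is handed in; nothing more can be done
```

I put the pack in the charger past the flap, pressed it onto the contact plate, let go and handed the job in at about 27 s. No verdict was reported.

- **Pressing:** I held it gripped at a steady 10–13 N wrist force for about 2 s. There was one brief 14.9 N reading before that. When I released it, the pack sprang back 2.9 mm, so the plate had been pressed at least that far, above the 2 mm needed.
- **Second press:** After release I could not rule out wall friction holding the pack a few tenths of a millimetre off the plate. I pressed its top with closed fingertips (about 11 N) and backed off slowly. All three cameras then showed it 0.5–0.7 mm lower.
- **Last checks:** The pack is upright within about 1° and square within 1°. Its centre is level with the charger's top, and in the last picture I viewed, taken before the second press, the flap hung open beside it. The arm is clear of it. I steered clear of the bottle, jar and phone but did not measure them again.
- **What disagreed:**
  - The slot features sit about 4–5 mm further to +x than the box outline suggests. The pack is therefore 2–7 mm from the bay line depending on which is right, within the 12 mm allowed.
  - Fast rows tilted the tool by up to 2.7°. I reduced this before insertion, but about 2° came back during the push. The pack stood straight again once released.
  - I could only infer that the plate is still pressed in, from the height change and forces.

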